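Stow the bench scraper in its slotted holder and lock it in

ROBOT

A 6-joint arm with a two-finger parallel gripper is mounted at the origin on the work surface. World frame = base frame: x ahead of the robot, y to its left, z up, the work surface at z = 0. Lengths are in m, angles in rad, forces in N, time in s.
With the tool pointing down it reaches from about 0.25 to 0.775 m from the base axis. Payload 4 kg.
Tool frame: the origin (TCP) lies midway between the tips of the shut fingers; the grasp point (between the pads) lies 19 mm behind it; z points along the fingers, y is the line along which they close (so a half turn about z gives the same grasp; the last joint's range is limited). The gripper opens to 94 mm and grips with 3 to 60 N. Pads are 16 mm wide; open, the fingers measure 119 mm over their backs; the gripper's body (75 mm by 177 mm) begins 78 mm behind the grasp point.
Start: joints at [1.067, 0.087, 1.371, -0, 1.684, -0.103], TCP at [0.215, 0.506, 0.206] pointing down, gripper open.
Joint ranges: [-3.1, 3.1], [-0.76, 2.03], [0.27, 2.55], [-1.08, 4.22], [0.17, 2.65], [-2.57, 2.57]. Speed limits (rad/s): [2.79, 2.79, 3.14, 3.14, 3.14, 3.14].

INTERFACE

Orientations are given as [roll, pitch, yaw] about the fixed x, y, z axes, in that order (R = Rz(yaw) Ry(pitch) Rx(roll)).
In Python, from bench import robot gives the robot as it stands. The module is installed in compiled form; this text tells all that it offers.
- The arm moves only by the tool arm_command, never from a script. Its argument "targets" is a list of rows, each a list of 4 numbers: the shift along the world's x, y, z as a fraction of full scale, then the turn about the world's z as a fraction of full scale. A call has 1 to 8 rows; each row is the pose to reach, as a shift and turn from the pose commanded when the call began; what a row does not reach only later rows make up. Full scale, the value 1, is 0.5 m for a shift and 120 degrees for a turn. A row lasts 1/12 s, in which the tool goes at most 41.7 mm and 7.16 degrees, less where a joint would pass 70% of its speed; a pose out of reach is approached as far as the arm can. A call with a number of a shift or a turn outside -1 to 1 is refused whole. A call with a gripper value outside its range is refused whole. "claw" is the closure, from 0 (fully open) to 1 (shut), set as the call begins (left out, the last holds). The fingers move at their own pace and stop on an object; the grip force is fixed at half the most. Time passes only in rows, so rows that repeat a pose let the fingers close. It gives the time, the measured TCP pose, the force, the opening and the grip force at its end, in the units of the state.
- robot.get_obs(): the state, without advancing time (a new reading comes with each control period).
- robot.snapshot(name): name is "scene" or "side" or "wrist"; returns the picture (384x512x3 uint8, red, green, blue); there is no depth.
- robot.camera_info(name): a dict with "vfov" (degrees; the focal length in pixels is half the picture's height over the tangent of half this angle, whatever the lens; pixels are square), "cx", "cy" (the principal point, pixels), "extrinsics" (4x4, takes a point from camera to world coordinates); the wrist camera has in their place "T_tool_cam" (4x4, takes a point from camera to tool coordinates, whose origin is the TCP and whose axes are the flange's). Camera axes: x right, y up, looking along -z (the intrinsics and any distortion apply to the point x, -y, -z); pixel columns grow to the right and rows downward; lengths in m; the calibration is good to about 2 mm. A picture is of the moment at which its call begins: read the wrist's pose just before it. camera_info takes no time and is no camera call.
- robot.close_job(): hands the job in; it is judged then, once.
The state is a dict: "time": time; "joint_positions": joint angles; "qvel": joint speeds; "joint_torque": joint torques, N m; "tool_pos": TCP position; "ee_rot": TCP orientation; "wrist_force": force on the tool from outside, world axes, zero at the start; "wrist_torque": the same for the moment, N m; "width": finger opening in m; "finger_force": force on a finger pad.
Only numpy, scipy, OpenCV 4.12 (cv2) and the standard library are available. Lean on these libraries where they do the work, as an engineer would, in place of code of your own. Each camera call takes 0.05 s, during which the arm holds its last target. There are 200 camera calls.

TASK

Take the wooden-handled bench scraper from the blue drip rest it leans on, and ease it gently, blade down, all the way into the slot of the wooden holder until the handle sits on the block. Then slide the red-knobbed keeper fully across so that its steel tongue locks the blade in. Do not drop the scraper into the holder or ram it home, and leave the glass bowls, spatula and thermometer case where they are.

Things in the scene. Friction and masses are not known exactly. Their poses are not given: they have to be found in the camera images.
- scraper: Loose bench scraper, 0.32 kg: steel blade 3 (x) by 130 (y) by 83 tall (z) under a light wood handle 28 (x) by 90 (y), z from 84 to 120. Origin: middle of the blade's lower edge, z up through the handle; same either way round. At first it leans 35 degrees on the drip rest, handle towards the robot. Grip the handle's upper half across its 28 mm: its underside must sit on the holder.
- scraper_seat (a point): point on the scraper at the middle of the handle's flat underside, z = 84 in the scraper's frame
- rest: fixed blue plastic drip rest: base plate 130 (x) by 180 (y) by 8, a lip 18 high that stops the blade's lower edge (at x = +30 in its frame), and two slanted struts 84 apart under the blade, reaching about 60 high. Origin: middle of the base's underside, z up. The handle stands free above the struts.
- holder: fixed wooden block 70 (x) by 250 (y) by 100 high. Origin: centre of its underside, z up, y along the slot and the keeper's track. The slot is 9 wide (x), 144 long (y) and 94 deep, its long sides flaring to 18 over the top 12 mm; it is centred at y = -40.
- slot_mouth (a point): centre of the slot's mouth, level with the top of the block (100 above the shelf); axes as the holder. When the scraper is home its seat point is here.
- keeper (a joint): sliding keeper on top of the block beside the slot: metres slid along the holder's -y, 0 = open, 0.04 = fully across, over the scraper's blade shoulder next to the handle. Slides stiffly with about 1.5 N. Its tongue passes 2 mm above the block, so only when the blade is home.
- keeper_knob (a point): centre of the upper part of the keeper's red knob, moving with it (128 above the shelf; the knob is 16 (x) by 22 (y), from 106 to 140 above the shelf); 103 to 143 from the slot mouth along the holder's +y depending on the keeper
- bowl_near: loose clear glass pinch bowl, 72 across, 34 high, leave alone; origin: centre of its underside
- bowl_far: loose green glass pinch bowl, 72 across, 34 high, leave alone; origin: centre of its underside
- spatula: loose bamboo spatula, 300 long along its x, lying to the right, leave alone
- case: loose orange thermometer case, 52 by 170 by 28, shut, leave alone; origin: near the centre of its underside
There are look-alikes about, which are no part of the job. What is shaped like the scraper but pink or purple is not meant.

How it is judged:
On the way, in this order (a step that is already met when the one before it is completed fails the run):
1. the scraper is fully home in the slot, handle sitting on the block (horizontal distance between scraper_seat and slot_mouth below 0.012 m and z of scraper_seat in the frame of slot_mouth below 0.004 m and angle between scraper's own z axis and vertical below 0.12 rad and angle between the y axis of scraper and the y axis of holder, either way round below 0.12 rad), for 0.2 s.
2. the keeper is slid fully across with the scraper still home (value of joint keeper above 0.034 m and z of scraper_seat in the frame of slot_mouth below 0.004 m), for 0.2 s.
At the end, for the whole second after the job is handed in: The scraper stands still in the slot, blade down: its seat point within 12 mm sideways of the slot mouth and less than 4 mm above the block's top, within 0.12 rad of upright and of the slot's direction; the keeper is slid at least 34 of its 40 mm (all of step 2 and horizontal distance between scraper_seat and slot_mouth below 0.012 m and angle between scraper's own z axis and vertical below 0.12 rad and angle between the y axis of scraper and the y axis of holder, either way round below 0.12 rad and linear speed of scraper below 0.02 m/s); the robot touches nothing.
It fails at once if the scraper is pressed or dropped onto the holder with more than 40 N (contact force between scraper and holder above 40 N).
It fails at once if a glass bowl is moved by more than 20 mm (distance of any of bowl_near, bowl_far from where it was at the start of the episode above 0.02 m).
It fails at once if the spatula or thermometer case is moved by more than 30 mm (distance of any of spatula, case from where it was at the start of the episode above 0.03 m).
It also fails if it takes over 58 s, if anything falls off the work surface, if the arm or the gripper's body presses on something with over 40 N, if the wrist force passes 120 N, or if a joint passes its speed limit or range.

## Working session

There is one attempt and no reset: what is moved stays moved. The work goes in short steps, Python scripts to look and compute and a tool call to move; the robot and the scene stay as the last step left them, time stands still between calls to the robot, and variables do not carry over. Pictures are saved under pics/ and viewed, at most 10 in all, crops included, and the job is handed in when it is done.

Besides the shell and the picture viewer there is one more tool, called by a JSON object that holds its "fn" and its "kwargs". arm_command: Moves the arm, as the interface text tells. Shift numbers are shares of 0.5 m and turn numbers shares of 120 degrees, none past 1 either way. Its arguments: {"type":"object","properties":{"targets":{"type":"array"},"claw":{"type":"number"}},"required":["targets"]}

```bash
mkdir -p pics; cat > h.py <<'E'
import numpy as np, cv2
from bench import robot
def save(img,name): cv2.imwrite('pics/'+name,img[:,:,::-1])
E
python3 - <<'E'
from h import *
np.set_printoptions(precision=4,suppress=True)
for n in("scene","side","wrist"):
    i=robot.camera_info(n); print(n,i)
print(robot.get_obs())
a=robot.snapshot("scene");b=robot.snapshot("side")
save(a,'scene0.png');save(b,'side0.png')
E
```

```text
scene {'vfov': 48.37095896419372, 'cx': 254.8460107717604, 'cy': 195.00841040495817, 'extrinsics': array([[ 0.1432, -0.7056,  0.694 ,  1.4001],
       [ 0.9897,  0.1024, -0.1001, -0.109 ],
       [-0.0004,  0.7012,  0.7129,  1.0188],
       [ 0.    ,  0.    ,  0.    ,  1.    ]])}
side {'vfov': 42.094820696993395, 'cx': 254.0185252418737, 'cy': 190.23302050947373, 'extrinsics': array([[-0.9536,  0.1998, -0.225 ,  0.1528],
       [-0.3009, -0.6489,  0.6988,  1.1799],
       [-0.0064,  0.7342,  0.6789,  1.2343],
       [ 0.    ,  0.    ,  0.    ,  1.    ]])}
wrist {'vfov': 66.21297496926866, 'cx': 252.28825521407953, 'cy': 190.55053399239512, 'T_tool_cam': array([[-0.0001,  0.9723,  0.2337,  0.0664],
       [ 1.    ,  0.0002, -0.0001,  0.0008],
       [-0.0001,  0.2337, -0.9723, -0.1793],
       [ 0.    ,  0.    ,  0.    ,  1.    ]])}
{'time': 0.0, 'joint_positions': array([ 1.0669,  0.0879,  1.3722, -0.    ,  1.6836, -0.1031]), 'qvel': array([ 0.0006,  0.0009,  0.0001, -0.0013,  0.0003,  0.0013]), 'joint_torque': array([ -0.0013, -34.0179, -30.2425,   0.0717,   0.0328,  -0.0002]), 'tool_pos': array([0.2143, 0.5059, 0.2043]), 'ee_rot': array([-3.1394, -0.0002,  2.7407]), 'wrist_force': array([-0.5083,  0.0788, -0.0562]), 'wrist_torque': array([-0.0394,  0.0126, -0.0271]), 'finger_force': 0.0, 'width': 0.09392893359497198}
```

View pics/scene0.png

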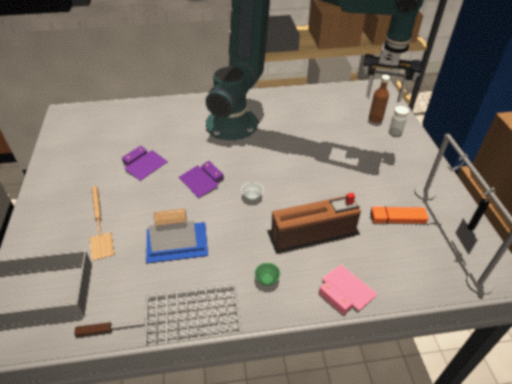

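View pics/side0.png

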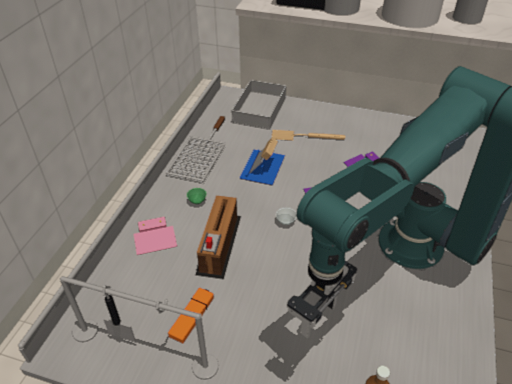

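Scene: the wooden-handled scraper on the blue rest is at (172,230), and in the side view at (265,155). The look-alikes are purple at (143,162) and (203,180), and pink at (347,288). Only the one at (172,230) has a wood handle, a steel blade and a blue rest. The holder is at (315,222) with its red knob at (351,197). I'll confirm with an enlarged crop.

```bash
python3 - <<'E'
from h import *
a=cv2.imread('pics/scene0.png');b=cv2.imread('pics/side0.png')
def c(im,x,y): return cv2.resize(im[y:y+75,x:x+100],(400,300),interpolation=cv2.INTER_CUBIC)
cv2.imwrite('pics/crop1.png',np.vstack([np.hstack([c(a,125,195),c(a,265,182)]),np.hstack([c(b,220,120),c(b,170,195)])]))
E
```

```text
(no output)
```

View pics/crop1.png

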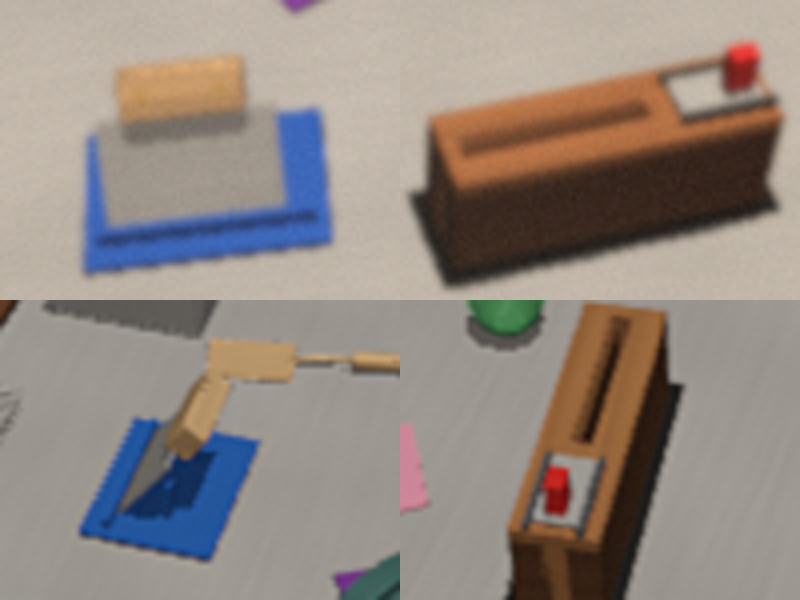

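The crop confirms the target: wood handle and steel blade leaning on the blue rest, with the handle toward the robot. The holder's slot and its red knob (at the +y end) are both clear. Next I'll triangulate.

```bash
cat >> h.py <<'E'
def ray(info,px,T=None):
    f=192/np.tan(np.radians(info['vfov']/2)); E=info['extrinsics'] if T is None else T
    d=E[:3,:3]@np.array([(px[0]-info['cx'])/f,-(px[1]-info['cy'])/f,-1]); return E[:3,3],d/np.linalg.norm(d)
def tri(rays):
    A=0;b=0
    for o,d in rays:
        P=np.eye(3)-np.outer(d,d); A=A+P;b=b+P@o
    x=np.linalg.solve(A,b); return x,max(np.linalg.norm((np.eye(3)-np.outer(d,d))@(x-o)) for o,d in rays)
def project(info,p,T=None):
    E=info['extrinsics'] if T is None else T
    f=192/np.tan(np.radians(info['vfov']/2)); q=np.linalg.inv(E)@np.r_[p,1]
    return np.array([info['cx']-f*q[0]/q[2],info['cy']+f*q[1]/q[2]])
def wristT(o):
    from scipy.spatial.transform import Rotation as R
    T=np.eye(4);T[:3,:3]=R.from_euler('xyz',o['ee_rot']).as_matrix();T[:3,3]=o['tool_pos'];return T@robot.camera_info('wrist')['T_tool_cam']
E
python3 - <<'E'
from h import *
np.set_printoptions(precision=4,suppress=True)
S=robot.camera_info('scene');D=robot.camera_info('side')
pts={'restNL':((85,272),(138,420),0),'restNR':((330,243),(80,533),0),'restFR':((320,110),(210,558),0),'restFL':((90,135),(258,440),0),
'bladeBotR':((285,207),(118,515),0),'handTopR':((242,57),(223,392),0),'handBotR':((244,110),(168,440),0),
'slotL':((460,150),(622,320),1),'slotR':((648,108),(582,440),1),'knobtop':((742,46),(557,470),1),
'blkNL':((460,188),(588,305),1),'blkFL':((432,118),(664,312),1),'blkNR':((780,112),(510,530),1)}
for k,(a,b,h) in pts.items():
    if h: pa=(265+(a[0]-400)/4,182+a[1]/4);pb=(170+(b[0]-400)/4,195+(b[1]-300)/4)
    else: pa=(125+a[0]/4,195+a[1]/4);pb=(220+b[0]/4,120+(b[1]-300)/4)
    pa=np.array(pa)-.375;pb=np.array(pb)-.375
    x,e=tri([ray(S,pa),ray(D,pb)]);print(k,x,round(e,4))
E
```

```text
restNL [ 0.6338 -0.3178 -0.0001] 0.0008
restNR [ 0.6341 -0.1401 -0.0002] 0.0001
restFR [ 0.5071 -0.1391  0.003 ] 0.0003
restFL [ 0.509  -0.3165  0.0055] 0.0002
bladeBotR [ 0.6043 -0.1692  0.0075] 0.0023
handTopR [ 0.5313 -0.2017  0.1238] 0.0216
handBotR [ 0.5666 -0.1932  0.0836] 0.0029
slotL [0.6076 0.0777 0.0948] 0.0007
slotR [0.5902 0.2192 0.1   ] 0.0008
knobtop [0.5798 0.2876 0.1429] 0.0006
blkNL [0.6414 0.0705 0.0948] 0.0005
blkFL [0.5766 0.0623 0.0981] 0.0002
blkNR [0.6084 0.3157 0.098 ] 0.0016
```

Triangulation puts the slot mouth at about (0.599, 0.149) with yaw about 0.127, and the rest at about (0.571, -0.228) with yaw about 0. The 0.1 m block height checks out. I'll go over the holder first for a wrist view.

{"fn": "arm_command", "kwargs": {"targets": [[0.1,-0.1,0.19,-0.06],[0.2,-0.2,0.19,-0.12],[0.25,-0.25,0.19,-0.18],[0.3,-0.3,0.19,-0.24],[0.35,-0.35,0.19,-0.3],[0.4,-0.4,0.19,-0.35],[0.45,-0.45,0.19,-0.4],[0.5,-0.5,0.19,-0.45]], "claw": 0}}

```text
time: 0.77
tool_pos: [0.4327, 0.2877, 0.2989]
ee_rot: [3.141, -0.0, 1.793]
wrist_force: [1.3, 0.7, -0.7]
width: 0.0944
finger_force: 0.0
```

{"fn": "arm_command", "kwargs": {"targets": [[0.22,-0.21,0,-0.05],[0.22,-0.21,0,-0.05],[0.22,-0.21,0,-0.05],[0.22,-0.21,0,-0.05],[0.22,-0.21,0,-0.05],[0.22,-0.21,0,-0.05]]}}

```text
time: 1.27
tool_pos: [0.5422, 0.1832, 0.2972]
ee_rot: [-3.139, -0.0, 1.691]
wrist_force: [0.6, -0.5, -0.6]
width: 0.0938
finger_force: 0.0
```

```bash
python3 - <<'E'
from h import *
import pickle
o=robot.get_obs();print(o['tool_pos'],o['ee_rot'],o['time']);im=robot.snapshot('wrist')
save(im,'w1.png');pickle.dump((o,wristT(o)),open('w1.p','wb'))
E
```

```text
[0.54216544 0.1831667  0.29717147] [-3.13880929e+00 -8.71442621e-05  1.69083081e+00] 1.2667
```

View pics/w1.png

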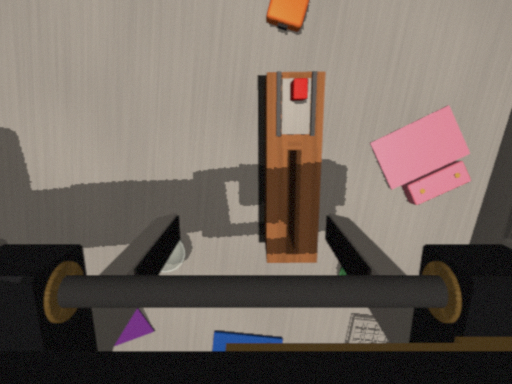

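The wrist view shows the block top running from (267,72) to (317,262), the slot from (294,150) to about (294,250), and the knob top at (300,83).

```bash
python3 - <<'E'
from h import *
import pickle
np.set_printoptions(precision=4,suppress=True)
W=robot.camera_info('wrist');o,T=pickle.load(open('w1.p','rb'))
for n,p,z in[('FRc',(267,72),.1),('NRc',(324,72),.1),('NL',(317.5,262),.1),('FL',(265.5,262),.1),('slT',(294,150),.1),('slB',(294,250),.1),('knob',(300.5,83),.14)]:
    c,d=ray(W,p,T);print(n,c+d*(z-c[2])/d[2])
# block model prediction fit
from scipy.optimize import least_squares
S=robot.camera_info('scene');D=robot.camera_info('side')
def loc(v,x,y): c,s=np.cos(v[2]),np.sin(v[2]);return np.r_[v[0]+c*x-s*y,v[1]+s*x+c*y,.1]
cor={(-.035,.165):(267,72),(.035,.165):(324,72),(.035,-.085):(317.5,262),(-.035,-.085):(265.5,262),(0,.072):(294,150)}
r=least_squares(lambda v:np.concatenate([project(W,loc(v,*k),T)-p for k,p in cor.items()]),[.6,.15,.12])
print(r.x,r.fun.reshape(-1,2))
for n,C in(('scene',S),('side',D)):
    print(n,[project(C,loc(r.x,*k)) for k in cor], project(C,loc(r.x,0,-.072)))
E
```

```text
FRc [0.5457 0.3079 0.1   ]
NRc [0.6135 0.3161 0.1   ]
NL [0.6483 0.0698 0.1   ]
FL [0.5762 0.0611 0.1   ]
slT [0.592  0.2197 0.1   ]
slB [0.613  0.0838 0.1   ]
knob [0.582  0.2951 0.14  ]
[0.6012 0.1488 0.1309] [[-0.6145  0.0432]
 [ 0.824  -0.6602]
 [-0.9848  0.398 ]
 [ 0.8586  0.8577]
 [-0.1086 -0.3439]]
scene [array([351.0623, 194.4478]), array([361.2474, 210.9453]), array([279.4265, 228.8835]), array([271.9632, 211.0739]), array([326.8512, 208.8114])] [279.9593 218.8754]
side [array([218.5726, 254.3113]), array([195.5098, 251.2299]), array([214.9617, 194.2117]), array([235.6074, 196.6362]), array([214.2943, 229.8623])] [224.4055 198.092 ]
```

{"fn": "arm_command", "kwargs": {"targets": [[0.0,-0.09,-0.02,-0.02],[-0.01,-0.18,-0.03,-0.04],[-0.01,-0.27,-0.03,-0.06],[-0.02,-0.36,-0.03,-0.06],[-0.02,-0.45,-0.03,-0.06],[-0.02,-0.54,-0.03,-0.06],[-0.02,-0.62,-0.03,-0.06],[-0.02,-0.7,-0.03,-0.06]]}}

```text
time: 1.98
tool_pos: [0.5311, -0.1471, 0.2844]
ee_rot: [3.14, -0.0, 1.571]
wrist_force: [0.4, -0.2, -0.0]
width: 0.0942
finger_force: 0.0
```

{"fn": "arm_command", "kwargs": {"targets": [[0,-0.09,0,0],[0,-0.1,0,0],[0,-0.1,0,0]]}}

```text
time: 2.23
tool_pos: [0.5313, -0.1982, 0.2832]
ee_rot: [-3.141, -0.0, 1.566]
wrist_force: [-0.2, 1.6, -0.2]
width: 0.0939
finger_force: 0.0
```

```bash
python3 - <<'E'
from h import *
import pickle
o=robot.get_obs();print(o['tool_pos'],o['ee_rot'],o['time']);im=robot.snapshot('wrist')
save(im,'w2.png');pickle.dump((o,wristT(o)),open('w2.p','wb'))
E
```

```text
[ 0.53131112 -0.19817915  0.28316536] [-3.14093225e+00 -4.59031057e-04  1.56571934e+00] 2.2333
```

View pics/w2.png

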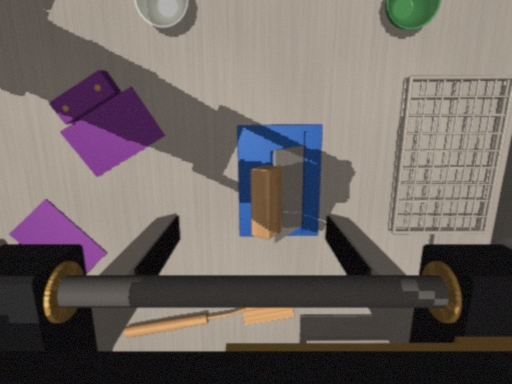

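This shows the scraper with its handle between (252,165) and (281,237), the blade running right to the lip at column 306, and the rest base from (238,124) to (322,236). I'll check the pose model against it.

```bash
python3 - <<'E'
from h import *
import pickle
from scipy.optimize import least_squares
np.set_printoptions(precision=4,suppress=True)
W=robot.camera_info('wrist');o,T=pickle.load(open('w2.p','rb'))
def pt(v,x,y,z):
    x0,y0,yaw,t=v; lx=np.cos(t)*x-np.sin(t)*z; lz=np.sin(t)*x+np.cos(t)*z
    c,s=np.cos(yaw),np.sin(yaw); return np.r_[x0+c*lx-s*y,y0+s*lx+c*y,.0085+lz]
S=robot.camera_info('scene')
v=[.601,-.234,0,np.radians(35)]
obs={('W',-.014,.045,.12):(252,165),('W',-.014,-.045,.12):(252,236),('W',.014,-.045,.084):(281,233),('W',.0015,.065,0):(303,147),
('S',.0015,-.065,0):(125+107/4-.4,195+225/4-.4),('S',.0015,.065,0):(125+285/4-.4,195+207/4-.4),
('S',.014,.045,.084):(125+244/4-.4,195+108/4-.4),('S',.014,-.045,.084):(125+120/4-.4,195+122/4-.4)}
f=lambda v:np.concatenate([(project(W,pt(v,*k[1:]),T) if k[0]=='W' else project(S,pt(v,*k[1:])))-p for k,p in obs.items()])
print(f(v).reshape(-1,2))
r=least_squares(f,v);print(r.x,np.degrees(r.x[3]));print(r.fun.reshape(-1,2))
print('handle mid z=102',pt(r.x,0,0,.102),'top',pt(r.x,0,0,.12),'corners -x',pt(r.x,-.014,0,.12),'+x',pt(r.x,.014,0,.084))
E
```

```text
[[-9.1767  3.2791]
 [-8.3108 -0.1416]
 [-5.0544 -1.0668]
 [-5.1329 -1.279 ]
 [ 0.6094  0.1818]
 [ 0.5633 -0.3822]
 [ 0.6796 -1.3474]
 [ 0.1824 -1.4564]]
[ 0.6045 -0.2349 -0.0457  0.5353] 30.670847230380513
[[ 1.0063  2.0323]
 [-1.8373 -0.2723]
 [ 0.5727 -0.7913]
 [-0.8728 -0.6386]
 [ 0.3066  0.4048]
 [ 0.3295  1.4258]
 [ 0.8709  1.043 ]
 [ 0.1838 -0.1113]]
handle mid z=102 [ 0.5526 -0.2325  0.0962] top [ 0.5434 -0.2321  0.1117] corners -x [ 0.5313 -0.2315  0.1046] +x [ 0.5738 -0.2335  0.0879]
```

The wrist view agrees with about 31–35° of tilt, with the handle spanning x 0.531–0.574 and y about -0.233. The plan has three steps:
1. Descend around the handle with the jaws open.
2. Half-close the jaws and tip the scraper upright about the lip.
3. Grip.

{"fn": "arm_command", "kwargs": {"targets": [[0.04,-0.07,-0.08,0],[0.042,-0.07,-0.16,0],[0.042,-0.07,-0.22,0],[0.042,-0.07,-0.28,0],[0.042,-0.07,-0.34,0],[0.042,-0.07,-0.38,0],[0.042,-0.07,-0.395,0],[0.042,-0.07,-0.395,0]]}}

```text
time: 2.95
tool_pos: [0.5519, -0.229, 0.0841]
ee_rot: [-3.138, -0.003, 1.571]
wrist_force: [-0.5, -0.6, 0.2]
width: 0.0942
finger_force: 0.0
```

{"fn": "arm_command", "kwargs": {"targets": [[0,0,0,0],[0,0,0,0],[0,0,0,0],[0,0,0,0]], "claw": 0.45}}

```text
time: 3.28
tool_pos: [0.5538, -0.2327, 0.0883]
ee_rot: [3.138, 0.002, 1.568]
wrist_force: [0.0, 0.1, 0.8]
width: 0.0708
finger_force: 0.0
```

{"fn": "arm_command", "kwargs": {"targets": [[0,0,0,0],[0,0,0,0],[0,0,0,0],[0,0,0,0],[0,0,0,0]]}}

```text
time: 3.7
tool_pos: [0.5526, -0.2324, 0.0861]
ee_rot: [3.142, -0.0, 1.568]
wrist_force: [-0.3, -0.4, -0.9]
width: 0.0515
finger_force: 0.0
```

```bash
python3 - <<'E'
from h import *
o=robot.get_obs();print(o['tool_pos'],o['width'],o['wrist_force'],o['finger_force'])
a=robot.snapshot("scene");b=robot.snapshot("side")
def c(im,x,y): return cv2.resize(im[y:y+100,x:x+100],(400,400),interpolation=cv2.INTER_CUBIC)
save(np.hstack([c(a,125,180),c(b,220,90)]),'c2.png')
E
```

```text
[ 0.55263329 -0.23239162  0.08607495] 0.05152760040625344 [-0.27573094 -0.3925393  -0.89390753] 0.0
```

View pics/c2.png

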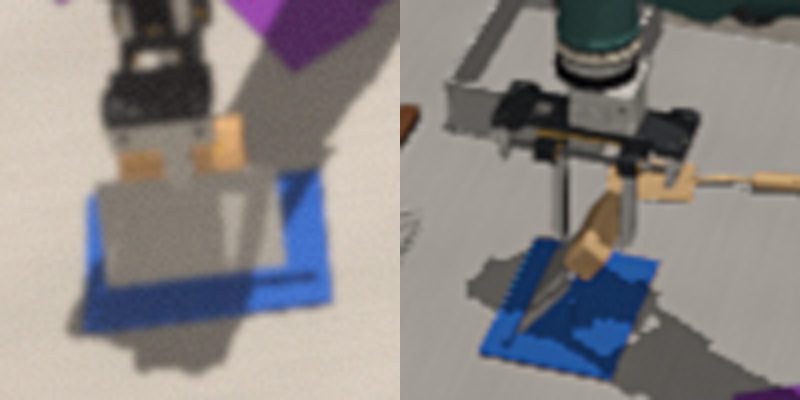

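The fingers straddle the centre of the handle (X about 180 in the crop) and the scraper is undisturbed. Now I'll tip it upright.

{"fn": "arm_command", "kwargs": {"targets": [[0.013,0,0.008,0],[0.026,0,0.013,0],[0.039,0,0.018,0],[0.052,0,0.022,0],[0.065,0,0.025,0],[0.078,0,0.027,0],[0.091,0,0.028,0],[0.102,0,0.028,0]]}}

```text
time: 4.47
tool_pos: [0.6047, -0.2322, 0.1]
ee_rot: [3.141, -0.0, 1.568]
wrist_force: [0.5, 0.2, -0.5]
width: 0.0514
finger_force: 0.1
```

{"fn": "arm_command", "kwargs": {"targets": [[0,0,0,0],[0,0,0,0],[0,0,0,0],[0,0,0,0],[0,0,0,0],[0,0,0,0]], "claw": 1}}

```text
time: 4.97
tool_pos: [0.6036, -0.2323, 0.1]
ee_rot: [3.141, -0.0, 1.568]
wrist_force: [0.8, 0.2, -0.4]
width: 0.0281
finger_force: 29.6
```

```bash
python3 - <<'E'
from h import *
o=robot.get_obs();print(o['tool_pos'],o['width'],o['wrist_force'],o['finger_force'])
a=robot.snapshot("scene");b=robot.snapshot("side")
def c(im,x,y): return cv2.resize(im[y:y+100,x:x+100],(400,400),interpolation=cv2.INTER_CUBIC)
save(np.hstack([c(a,125,180),c(b,220,90)]),'c3.png')
E
```

```text
[ 0.6036254  -0.23227582  0.10004934] 0.0280868760782731 [ 0.84998017  0.17703954 -0.43720062] 29.62006241083145
```

View pics/c3.png

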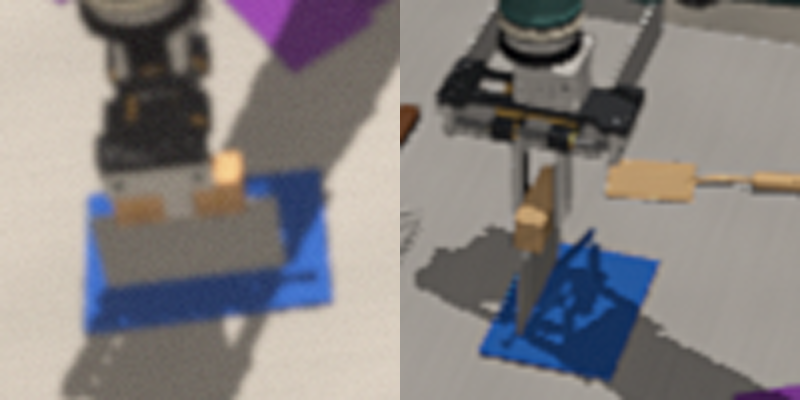

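Gripped square: the width is 28.1 mm and both views show the blade upright on the rest. Next, lift and carry it to above the slot.

{"fn": "arm_command", "kwargs": {"targets": [[0,0,0.02,0],[0,0,0.06,0],[0,0,0.1,0],[0,0,0.15,0],[0,0,0.2,0],[0,0,0.25,0],[0,0,0.29,0],[0,0,0.3,0]]}}

```text
time: 5.73
tool_pos: [0.6046, -0.2329, 0.2555]
ee_rot: [3.135, 0.003, 1.568]
wrist_force: [-0.6, 0.2, -1.7]
width: 0.0277
finger_force: 29.8
```

{"fn": "arm_command", "kwargs": {"targets": [[0,0.02,0,0],[0,0.06,0,0.01],[0,0.11,0,0.02],[0,0.17,0,0.03],[0,0.23,0,0.04],[0,0.29,0,0.05],[0,0.35,0,0.06],[0,0.4,0,0.062]]}}

```text
time: 6.4
tool_pos: [0.6021, -0.0293, 0.2474]
ee_rot: [-3.137, -0.002, 1.7]
wrist_force: [0.5, -0.6, -1.5]
width: 0.0279
finger_force: 29.8
```

{"fn": "arm_command", "kwargs": {"targets": [[0,0.06,0,0],[0,0.12,0,0],[0,0.18,0,0],[0,0.24,0,0],[0,0.3,0,0],[0,0.34,0,0],[0,0.366,0,0],[0,0.366,0,0]]}}

```text
time: 7.07
tool_pos: [0.6022, 0.1537, 0.2478]
ee_rot: [-3.138, -0.001, 1.702]
wrist_force: [-0.8, -1.1, -2.0]
width: 0.0277
finger_force: 29.8
```

{"fn": "arm_command", "kwargs": {"targets": [[0,0,-0.03,0],[0,0,-0.06,0],[0,0,-0.08,0],[0,0,-0.09,0],[0,0,-0.09,0],[0,0,-0.09,0]]}}

```text
time: 7.57
tool_pos: [0.6037, 0.15, 0.2049]
ee_rot: [-3.141, 0.0, 1.697]
wrist_force: [0.5, -0.3, -2.2]
width: 0.028
finger_force: 29.9
```

```bash
python3 - <<'E'
from h import *
o=robot.get_obs();print(o['tool_pos'],o['ee_rot'],o['width'],o['wrist_force'],o['wrist_torque'])
a=robot.snapshot("scene");b=robot.snapshot("side")
def c(im,x,y): return cv2.resize(im[y:y+100,x:x+100],(400,400),interpolation=cv2.INTER_CUBIC)
save(np.hstack([c(a,265,155),c(b,170,150)]),'c4.png')
E
```

```text
[0.60365316 0.14997098 0.20493815] [-3.14103373e+00  2.22852266e-04  1.69682927e+00] 0.02803758141624972 [ 0.45539354 -0.28346436 -2.19012684] [-0.04979632  0.07650701  0.00036804]
```

View pics/c4.png

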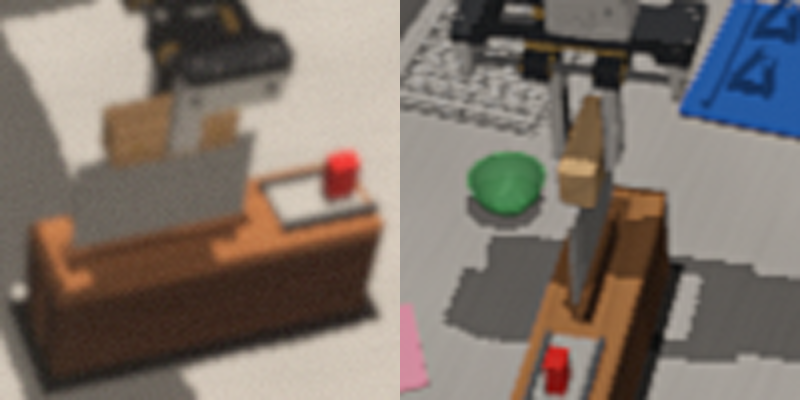

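```bash
python3 - <<'E'
from h import *
np.set_printoptions(precision=4,suppress=True)
S=robot.camera_info('scene');D=robot.camera_info('side')
p=lambda X,Y,x,y:(x+X/4-.375,y+Y/4-.375)
print(tri([ray(S,p(250,213,265,155)),ray(D,p(177,308,170,150))]))
for q,z in((p(78,248,265,155),.113),(p(250,213,265,155),.113)):
    c,d=ray(S,q);print(c+d*(z-c[2])/d[2])
c,d=ray(D,p(177,308,170,150));print(c+d*(.113-c[2])/d[2])
E
```

```text
(array([0.5951, 0.2175, 0.1095]), np.float64(0.0016975080128737673))
[0.6151 0.088  0.113 ]
[0.5998 0.2172 0.113 ]
[0.5928 0.2189 0.113 ]
```

Relative to the slot, the blade sits about 2–4 mm too far in +x and 0–4 mm in +y. I'll correct that and descend slowly into the flare.

{"fn": "arm_command", "kwargs": {"targets": [[-0.004,-0.002,0,0],[-0.006,-0.004,0,0.001],[-0.006,-0.004,-0.008,0.001],[-0.006,-0.004,-0.016,0.001],[-0.006,-0.004,-0.024,0.001],[-0.006,-0.004,-0.032,0.001],[-0.006,-0.004,-0.04,0.001],[-0.006,-0.004,-0.044,0.001]]}}

```text
time: 8.33
tool_pos: [0.6003, 0.1487, 0.1819]
ee_rot: [-3.14, 0.0, 1.7]
wrist_force: [-0.1, 0.8, -3.1]
width: 0.0278
finger_force: 29.9
```

{"fn": "arm_command", "kwargs": {"targets": [[0,0,-0.004,0],[0,0,-0.008,0],[0,0,-0.012,0],[0,0,-0.016,0],[0,0,-0.02,0],[0,0,-0.02,0]]}}

```text
time: 8.83
tool_pos: [0.6005, 0.1487, 0.1726]
ee_rot: [-3.141, 0.0, 1.7]
wrist_force: [0.6, -0.4, -2.5]
width: 0.0281
finger_force: 29.9
```

The blade is past the flare with no side force, so I'll keep going down.

{"fn": "arm_command", "kwargs": {"targets": [[0,0,-0.007,0],[0,0,-0.014,0],[0,0,-0.021,0],[0,0,-0.028,0],[0,0,-0.035,0],[0,0,-0.042,0],[0,0,-0.049,0],[0,0,-0.056,0]]}}

```text
time: 9.5
tool_pos: [0.6007, 0.1487, 0.1447]
ee_rot: [-3.142, 0.0, 1.7]
wrist_force: [-0.3, -0.1, -2.4]
width: 0.0279
finger_force: 29.9
```

{"fn": "arm_command", "kwargs": {"targets": [[0,0,-0.007,0],[0,0,-0.014,0],[0,0,-0.021,0],[0,0,-0.028,0],[0,0,-0.035,0],[0,0,-0.042,0],[0,0,-0.048,0],[0,0,-0.054,0]]}}

```text
time: 10.17
tool_pos: [0.6007, 0.1487, 0.1178]
ee_rot: [3.142, -0.0, 1.7]
wrist_force: [0.5, 0.5, -2.7]
width: 0.0278
finger_force: 29.9
```

{"fn": "arm_command", "kwargs": {"targets": [[0,0,-0.002,0],[0,0,-0.004,0],[0,0,-0.006,0],[0,0,-0.008,0],[0,0,-0.008,0]]}}

```text
time: 10.58
tool_pos: [0.6007, 0.1487, 0.114]
ee_rot: [3.142, 0.0, 1.7]
wrist_force: [-0.3, -1.0, -2.7]
width: 0.0279
finger_force: 29.9
```

Expected contact is at TCP z ≈ 0.108, so I'll step down in 1 mm rows or smaller.

{"fn": "arm_command", "kwargs": {"targets": [[0,0,-0.002,0],[0,0,-0.004,0],[0,0,-0.006,0],[0,0,-0.008,0],[0,0,-0.008,0],[0,0,-0.008,0]]}}

```text
time: 11.08
tool_pos: [0.6006, 0.1487, 0.11]
ee_rot: [-3.141, 0.0, 1.7]
wrist_force: [0.5, 1.1, -1.8]
width: 0.028
finger_force: 29.9
```

{"fn": "arm_command", "kwargs": {"targets": [[0,0,-0.001,0],[0,0,-0.002,0],[0,0,-0.002,0],[0,0,-0.002,0]]}}

```text
time: 11.42
tool_pos: [0.6007, 0.1487, 0.1091]
ee_rot: [-3.142, 0.0, 1.7]
wrist_force: [0.3, 0.2, -3.3]
width: 0.0275
finger_force: 29.9
```

{"fn": "arm_command", "kwargs": {"targets": [[0,0,-0.001,0],[0,0,-0.002,0],[0,0,-0.002,0],[0,0,-0.002,0]]}}

```text
time: 11.75
tool_pos: [0.6008, 0.1487, 0.1086]
ee_rot: [3.141, 0.0, 1.7]
wrist_force: [-0.9, 0.2, -0.4]
width: 0.0279
finger_force: 29.9
```

{"fn": "arm_command", "kwargs": {"targets": [[0,0,-0.001,0],[0,0,-0.001,0],[0,0,-0.001,0]]}}

```text
time: 12.0
tool_pos: [0.6008, 0.1487, 0.1085]
ee_rot: [3.141, 0.0, 1.7]
wrist_force: [-2.4, -0.2, 2.9]
width: 0.0283
finger_force: 29.9
```

Wrist Fz went from -2.9 to +2.9 N at z 0.1085, so the handle is resting on the block at about 6 N. Release and rise.

{"fn": "arm_command", "kwargs": {"targets": [[0,0,0,0],[0,0,0,0],[0,0,0,0],[0,0,0,0],[0,0,0,0],[0,0,0,0]], "claw": 0.4}}

```text
time: 12.5
tool_pos: [0.6007, 0.1487, 0.1074]
ee_rot: [-3.142, -0.0, 1.7]
wrist_force: [0.3, 0.0, -0.2]
width: 0.0561
finger_force: 0.0
```

{"fn": "arm_command", "kwargs": {"targets": [[0,0,0.02,0],[0,0,0.06,0],[0,0,0.1,0],[0,0,0.14,0],[0,0,0.18,0],[0,0,0.2,0],[0,0,0.2,0]]}}

```text
time: 13.08
tool_pos: [0.6023, 0.149, 0.2119]
ee_rot: [3.134, -0.0, 1.7]
wrist_force: [-0.3, -0.2, 0.8]
width: 0.0562
finger_force: 0.0
```

```bash
python3 - <<'E'
from h import *
o=robot.get_obs();print(o['tool_pos'],o['ee_rot'],o['width'],o['time'])
a=robot.snapshot("scene");b=robot.snapshot("side")
def c(im,x,y): return cv2.resize(im[y:y+100,x:x+100],(400,400),interpolation=cv2.INTER_CUBIC)
save(np.hstack([c(a,265,155),c(b,170,170)]),'c5.png')
E
```

```text
[0.60227964 0.14896426 0.21185156] [ 3.13440198e+00 -1.81536318e-04  1.69988646e+00] 0.05622830139785129 13.0833
```

View pics/c5.png

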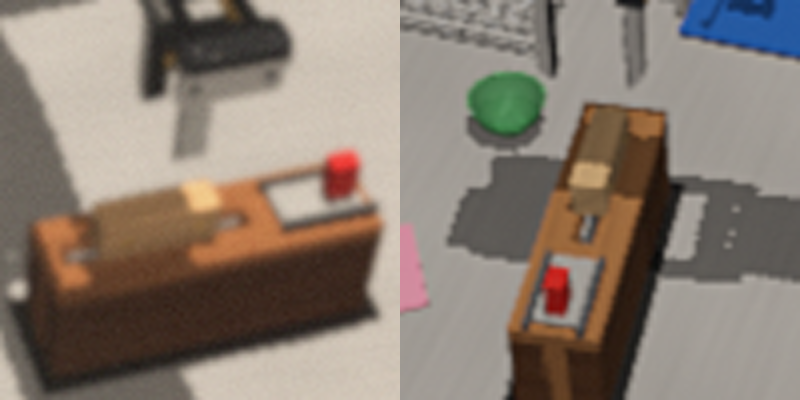

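The handle sits flush on the block, with the blade shoulders visible in the slot; the knob is at (345,175) in the scene crop, still open. I'll push the knob from its +y side with closed fingers.

{"fn": "arm_command", "kwargs": {"targets": [[-0.007,0.05,0,0],[-0.014,0.11,0,0],[-0.022,0.17,0,0],[-0.03,0.23,0,0],[-0.037,0.29,0,0],[-0.043,0.33,0,0],[-0.046,0.35,0,0],[-0.046,0.35,0,0]], "claw": 1}}

```text
time: 13.85
tool_pos: [0.5763, 0.3254, 0.2053]
ee_rot: [-3.138, 0.001, 1.703]
wrist_force: [1.0, -1.0, -0.5]
width: 0.0064
finger_force: 0.0
```

{"fn": "arm_command", "kwargs": {"targets": [[0,0,-0.03,0],[0,0,-0.06,0],[0,0,-0.09,0],[0,0,-0.12,0],[0,0,-0.15,0],[0,0,-0.17,0],[0,0,-0.18,0],[0,0,-0.18,0]]}}

```text
time: 14.52
tool_pos: [0.5771, 0.3223, 0.1156]
ee_rot: [-3.138, 0.001, 1.699]
wrist_force: [0.5, -0.5, 0.9]
width: 0.0004
finger_force: 0.0
```

{"fn": "arm_command", "kwargs": {"targets": [[0.0013,-0.01,0,0],[0.0026,-0.02,0,0],[0.0039,-0.03,0,0],[0.0052,-0.04,0,0],[0.0065,-0.05,0,0],[0.0078,-0.06,0,0],[0.0091,-0.07,0,0],[0.0104,-0.08,0,0]]}}

```text
time: 15.18
tool_pos: [0.5832, 0.2834, 0.1181]
ee_rot: [3.141, -0.0, 1.7]
wrist_force: [0.5, 1.5, 1.8]
width: 0.0001
finger_force: 0.9
```

{"fn": "arm_command", "kwargs": {"targets": [[0.0008,-0.006,0,0],[0.0016,-0.012,0,0],[0.0016,-0.012,0,0]]}}

```text
time: 15.43
tool_pos: [0.5837, 0.2768, 0.1174]
ee_rot: [-3.141, 0.001, 1.699]
wrist_force: [-0.0, -0.3, -0.4]
width: 0.0004
finger_force: 0.0
```

{"fn": "arm_command", "kwargs": {"targets": [[0.0005,-0.004,0,0],[0.001,-0.008,0,0],[0.001,-0.008,0,0]]}}

```text
time: 15.68
tool_pos: [0.584, 0.2734, 0.1173]
ee_rot: [-3.141, 0.0, 1.7]
wrist_force: [0.3, 0.8, 1.0]
width: 0.0005
finger_force: 0.3
```

{"fn": "arm_command", "kwargs": {"targets": [[0.0005,-0.004,0,0],[0.001,-0.008,0,0],[0.001,-0.008,0,0]]}}

```text
time: 15.93
tool_pos: [0.5843, 0.2713, 0.1174]
ee_rot: [-3.141, -0.003, 1.701]
wrist_force: [0.2, 5.3, -1.2]
width: 0.0003
finger_force: 2.5
```

{"fn": "arm_command", "kwargs": {"targets": [[0.0003,-0.002,0,0],[0.0005,-0.004,0,0],[0.0005,-0.004,0,0]]}}

```text
time: 16.18
tool_pos: [0.5843, 0.2712, 0.1174]
ee_rot: [3.141, -0.007, 1.702]
wrist_force: [-0.3, 8.7, -0.6]
width: 0.0004
finger_force: 4.4
```

```bash
python3 - <<'E'
from h import *
np.set_printoptions(precision=4,suppress=True)
o=robot.get_obs();print(o['tool_pos'],o['wrist_force'])
a=robot.snapshot("scene").astype(int);b=robot.snapshot("side").astype(int)
S=robot.camera_info('scene');D=robot.camera_info('side')
# red knob centroid before (saved) and now, in a window round the holder
def cen(im,w):
    x0,x1,y0,y1=w;q=im[y0:y1,x0:x1];m=(q[...,0]>130)&(q[...,1]<70)&(q[...,2]<70);v,u=np.nonzero(m);return np.array([u.mean()+x0,v.mean()+y0]),m.sum()
a0=cv2.imread('pics/scene0.png')[:,:,::-1].astype(int);b0=cv2.imread('pics/side0.png')[:,:,::-1].astype(int)
for A,B in((a0,b0),(a,b)):
    ca,na=cen(A,(310,375,180,225));cb,nb=cen(B,(190,240,200,260));print(ca,na,cb,nb,tri([ray(S,ca),ray(D,cb)]))
E
```

```text
[0.5843 0.2712 0.1174] [-0.2752  8.7313 -0.5652]
[354.7879 200.5758] 33 [208.5484 239.2903] 31 (array([0.5886, 0.293 , 0.1285]), np.float64(0.009105659694530083))
[338.9818 201.1818] 55 [nan nan] 0 (array([nan, nan, nan]), np.float64(nan))<stdin>:8: RuntimeWarning: Mean of empty slice.
  ret = ret.dtype.type(ret / rcount)
```

The force rose to 8.7 N at y 0.271, which looks like the end stop. I'll back off and check with the last picture.

{"fn": "arm_command", "kwargs": {"targets": [[-0.003,0.02,0,0],[-0.006,0.05,0,0],[-0.006,0.05,0,0],[-0.006,0.05,0.05,0],[-0.006,0.05,0.13,0],[-0.006,0.1,0.2,0],[-0.006,0.15,0.28,0],[-0.006,0.2,0.32,0]]}}

```text
time: 16.95
tool_pos: [0.5827, 0.3671, 0.2821]
ee_rot: [3.137, 0.0, 1.697]
wrist_force: [-0.2, -0.1, 1.3]
width: 0.0004
finger_force: 0.0
```

{"fn": "arm_command", "kwargs": {"targets": [[0,0.08,0,0],[-0.05,0.16,0,0],[-0.1,0.2,0,0],[-0.1,0.2,0,0]]}}

```text
time: 17.28
tool_pos: [0.5269, 0.4733, 0.277]
ee_rot: [-3.139, -0.001, 1.709]
wrist_force: [-0.5, -0.2, -0.1]
width: 0.0003
finger_force: 0.0
```

```bash
python3 - <<'E'
from h import *
o=robot.get_obs();print(o['tool_pos'],o['wrist_force'])
a=robot.snapshot("scene");b=robot.snapshot("side")
def c(im,x,y): return cv2.resize(im[y:y+100,x:x+100],(400,400),interpolation=cv2.INTER_CUBIC)
save(np.hstack([c(a,265,155),c(b,170,170)]),'c6.png')
S=robot.camera_info('scene');a0=cv2.imread('pics/scene0.png')[:,:,::-1]
for A in(a0,a):
    q=A[180:225,310:375].astype(int);m=(q[...,0]>130)&(q[...,1]<80)&(q[...,2]<80);v,u=np.nonzero(m)
    p=(u.mean()+310,v.mean()+180);o,d=ray(S,p);print(p,o+d*(.128-o[2])/d[2])
E
```

```text
[0.52685076 0.47330025 0.27703714] [-0.4547207  -0.16615537 -0.07172873]
(np.float64(355.0731707317073), np.float64(200.609756097561)) [0.59682651 0.29905948 0.128     ]
(np.float64(343.22727272727275), np.float64(200.93939393939394)) [0.59319513 0.26486219 0.128     ]
```

View pics/c6.png

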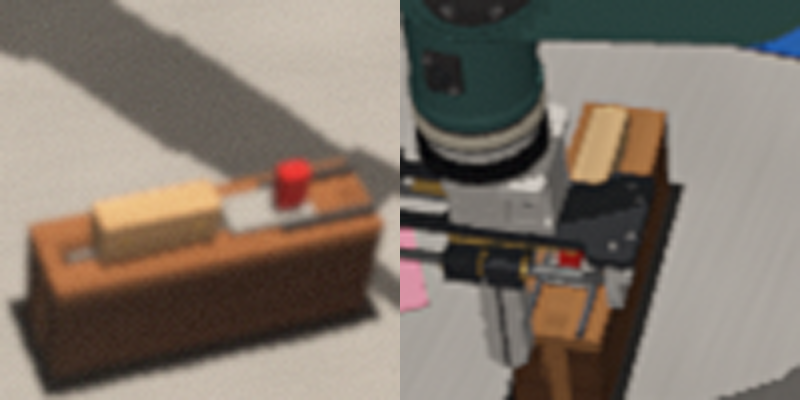

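The plate and tongue now reach the handle, and the knob has moved from (343,175) to (293,183) in the scene crop, roughly 38–40 mm. I'll check that numerically from the c5 and c6 crops, then hand in if it is fully across.

```bash
python3 - <<'E'
from h import *
S=robot.camera_info('scene');P=[]
for n in('c5','c6'):
    q=cv2.imread(f'pics/{n}.png')[:,:400].astype(int);m=(q[...,2]>1.0*110)&(q[...,2]>2.2*q[...,1])&(q[...,2]>2.2*q[...,0])
    k,l,st,ce=cv2.connectedComponentsWithStats(m.astype(np.uint8));i=1+st[1:,4].argmax()
    p=ce[i]/4+[265-.375,155-.375];o,d=ray(S,p);P.append(o+d*(.124-o[2])/d[2]);print(st[i],P[-1])
s=np.linalg.norm(P[1]-P[0]);print('slid',s)
if s>.0365: print(robot.close_job())
E
```

```text
[327 154  30  41 999] [0.58073622 0.28907013 0.124     ]
[ 277  160   35   47 1227] [0.58334611 0.25233896 0.124     ]
slid 0.03682377572268901
the job is handed in; nothing more can be done
None
```

The scraper is home in the holder slot and the keeper is pushed across to its end stop. My last picture measured about 37 mm of its 40 mm travel (34 needed). The job was handed in at about 17 s with the arm clear, and I did not see the verdict.

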